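# Thread spool out of the sewing box

## Robot

A 6-joint arm with a two-finger parallel gripper is mounted at the origin on a cart in front of the work surface, level with it; the furniture and walls round the work are solid. World frame = base frame: x ahead of the robot, y to its left, z up, the work surface at z = 0. Lengths are in m, angles in rad, forces in N, time in s.
With the tool pointing down it reaches from about 0.325 to 0.775 m from the base axis. Payload 5.5 kg.
Tool frame: the origin (TCP) lies at the very end of the fingers, on their centre line; the grasp point (between the pads) lies 19 mm behind it; z points along the fingers, y is the line along which they close (so a half turn about z gives the same grasp; the last joint's range is limited). The gripper opens to 88 mm and grips with 3 to 60 N. Pads are 20 mm wide; open, the fingers measure 115 mm over their backs; the gripper's body (75 mm by 178 mm) begins 61 mm behind the grasp point.
Start: joints at [1.139, 0.091, 1.231, -0, 1.82, -0.057], TCP at [0.22, 0.558, 0.223] pointing down, gripper open.
Joint ranges: [-2.87, 2.87], [-0.86, 2.18], [0.17, 2.46], [-1.51, 4.65], [0.06, 2.69], [-2.65, 2.65]. Speed limits (rad/s): [2.57, 2.57, 3.01, 3.14, 3.14, 3.14].

## Interface

Orientations are given as a rotation vector (axis times angle).
In Python, from rig import bot gives the robot as it stands.
- The arm moves only by the tool play_rows, never from a script. Its argument "increments" is a list of rows, each an object with "slide": the shift along the world's x, y, z each as a share of 0.02 m, from -1 to 1, a list of three; "turn": the turn about the world's z as a share of 360 degrees, from -1 to 1. In form: [{"slide": [x, y, z], "turn": turn}, ...]. A call has 1 to 10 rows; each row shifts and turns the commanded pose from where the row before left it; what a row does not reach is not made up. A row lasts 1/12 s, in which the tool goes at most 41.7 mm and 7.16 degrees, less where a joint would pass 70% of its speed; a pose out of reach is approached as far as the arm can. A call with a number of a shift or a turn outside -1 to 1 is refused whole. A call with a gripper value outside its range is refused whole. "gripper" is the gripper's target within -1 to 1 (fully open at 1, half-way at 0, shut at -1), set as the call begins (left out, the last holds). The fingers move at their own pace and stop on an object; the grip force is fixed at half the most. Time passes only in rows, so rows that do not move let the fingers close. It gives the time, the measured TCP pose, the force, the opening and the grip force at its end, in the units of the state.
- bot.get_state(): the state, without advancing time (a new reading comes with each control period).
- bot.capture(name): name is "side" or "top" or "wrist"; returns the picture (480x640x3 uint8, blue, green, red); there is no depth.
- bot.calibration(name): a dict with "K" (3x3 intrinsics, pixels), "pose" (4x4, takes a point from camera to world coordinates). Camera axes: x right, y down, z forward; pixel columns grow to the right and rows downward; lengths in m; the calibration is good to about 2 mm. A picture is of the moment at which its call begins: read the wrist's pose just before it. calibration takes no time and is no camera call; for the wrist camera it gives the pose at the moment of the call.
- bot.job_done(): hands the job in; it is judged then, once.
Trained networks look in the newest picture that a camera, given by its name, has taken for a name from the list of things; names that differ only in an ending like _2 or _b are one class to them, and where a whole thing is asked for, a point or a joint stands for the part that bears it (a point fixed in the world has none). Each returns a list of dicts, best first, with "conf" (0 to 1); they miss things now and then, are a little off and sometimes report something else, mostly with a low value. They report only what shows in the picture. A call takes as long as a camera call.
- bot.look_for(camera, query): "pixel" ([column, row] in pixels, amid what is visible of it).
- bot.silhouettes(camera, query): "mask" (480x640 bool, what is visible of it) and "pixel" ([column, row] in pixels, amid what is visible of it).
The state is a dict: "time_s": time; "joint_pos": joint angles; "dq": joint speeds; "tau": joint torques, N m; "tcp_pos": TCP position; "eef_rot": TCP orientation; "ft_force": force on the tool from outside, world axes, zero at the start; "moment": the same for the moment, N m; "grip_width": opening from 0.0 (shut) to 1.0 (fully open); "grasp_force": force on a finger pad.
Only numpy, scipy, OpenCV 4.12 (cv2) and the standard library are available. Lean on these libraries where they do the work, as an engineer would, in place of code of your own. Each camera call takes 0.05 s, during which the arm holds its last target. There are 200 camera calls.

## Task

A button has to be sewn on at the counter: swing the lid of the wooden sewing box open, past its balance point so that it stays open by itself, then lift out the thread spool that is in the box and stand it upright in the middle of the round felt pad. Leave the tape measure in the box and the other spool on the counter where they are, and leave the lid open.

Things in the scene. Friction and masses are not known exactly. Their poses are not given: they have to be found in the camera images.
- kit: Wooden sewing box fixed to the counter, right of the middle: outside 110 (x) x 220 (y) x 66 mm high without lid, walls and floor 5 mm. Origin: centre of its underside. +x points to its hinged long side, away from the robot and somewhat right; y along the long sides; z up. Starts closed, with one thread spool and one tape measure inside, one in each half (y about +50 and -50 mm, either way round).
- kit_lid (a joint): Angle of the box's lid, rad: 0 closed, growing as the near edge rises and swings away from the robot, stop at 1.92. A 110 x 220 x 6 mm wooden board, 0.3 kg with its handle (about 1.5 N at the handle lifts it), swinging freely: let go below about 1.5 it falls shut, beyond that it falls open to the stop and stays.
- kit_lid_handle (a point): Middle of the grip bar of the lid's brass bow handle: round, 10 mm thick, 90 mm long, along box y, free all round between a slanting rod at each end. Lid closed: 132 mm from the hinge line towards the robot (22 mm past the lid), 36 mm above the hinge line, 30 mm above the lid's top. A gripper pointing down, a finger before and one behind it, can carry it round the arc; it rolls in the pads.
- kit_lid_hinge (a point): Middle of the lid's hinge line, on the top of the box's far long side, 66.5 mm above the counter; the hinge line runs along the box's y axis.
- kit_spool: The thread spool to fetch, standing upright on the floor of the box (5 mm above the counter): a spool 55 mm tall, 30 mm across, round, 0.03 kg. Solid to the touch as a 30 mm cylinder. Origin: centre of its underside; z up along its axis.
- work_pad: Round flat felt pad lying on the counter about straight ahead of the robot, left of the box, 92 mm across, 9 mm thick, fixed. Origin: centre of its underside, on the counter; z up.
- kit_tape: Round tape measure lying flat in the other half of the box, 52 x 58 mm, 15 mm thick; stays there. Origin: centre of its underside.
- other_spool: Another thread spool, 48 mm tall and 30 mm across, standing on the counter left of the pad; not wanted, stays there. Origin: centre of its underside.
- monitor_right: Large computer monitor, fixed, seen from behind, across the middle back of the counter. Obstacle: screen 530 mm wide along its own y axis, 30 mm thick, from 75 to 395 mm above the counter, its left end nearest the robot. Origin: on the counter below the screen's middle. Swinging across at full reach strikes it: draw in first and keep hand and wrist clear.

How it is judged:
On the way, in this order (a step that is already met when the one before it is completed fails the run):
1. the lid stands open by itself (beyond 1.7 rad), let go, with the spool still in the box (value of joint kit_lid above 1.7 rad and contact force between each of the fingers, the arm and kit below 0.2 N and z of kit_spool in the frame of kit below 0.05 m), for 0.2 s.
2. the spool is lifted clear of the box's rim (z of kit_spool in the frame of kit above 0.07 m), for 0.1 s.
At the end, for the whole second after the job is handed in: The lid stands open by itself (beyond 1.7 rad); the spool from the box stands upright (within 10 degrees) and at rest on the felt pad, its axis within 20 mm of the pad's centre; the tape measure and the other spool are within 30 mm of where they started (value of joint kit_lid above 1.7 rad and horizontal distance between kit_spool and work_pad below 0.02 m and z of kit_spool in the frame of work_pad between 0.004 and 0.014 m and angle between kit_spool's own z axis and vertical below 0.17 rad and linear speed of kit_spool below 0.02 m/s and distance of each of kit_tape, other_spool from where it was at the start of the episode below 0.03 m); the robot touches nothing.
It fails at once if the tape measure is moved more than 30 mm (distance of kit_tape from where it was at the start of the episode above 0.03 m).
It fails at once if the other spool is moved more than 30 mm (distance of other_spool from where it was at the start of the episode above 0.03 m).
It also fails if it takes over 64 s, if anything falls off the work surface, if the arm or the gripper's body presses on something with over 40 N, if the wrist force passes 120 N, or if a joint passes its speed limit or range.

## Working session

There is one attempt and no reset: what is moved stays moved. The work goes in short steps, Python scripts to look and compute and a tool call to move; the robot and the scene stay as the last step left them, time stands still between calls to the robot, and variables do not carry over. Pictures are saved under pics/ and viewed, at most 10 in all, crops included, and the job is handed in when it is done.

Besides the shell and the picture viewer there is one more tool, called after ">>>" as name(argument=value, ...) on one line, values as JSON. play_rows: Moves the arm, as the interface text tells. Its arguments: {"type":"object","properties":{"increments":{"type":"array","items":{"type":"object","properties":{"slide":{"type":"array","items":{"type":"number","minimum":-1,"maximum":1}},"turn":{"type":"number","minimum":-1,"maximum":1}}}},"gripper":{"type":"number"}},"required":["increments"]}

```bash
mkdir -p pics
cat > h.py <<'E'
from rig import bot
import numpy as np, cv2
def ray(cam,px,z,cal=None):
    c=cal or bot.calibration(cam); K=np.array(c["K"]);P=np.array(c["pose"])
    d=P[:3,:3]@np.linalg.solve(K,[px[0],px[1],1.0]); o=P[:3,3]
    return o+d*(z-o[2])/d[2]
def proj(cam,p):
    c=bot.calibration(cam); K=np.array(c["K"]);P=np.array(c["pose"])
    q=K@(P[:3,:3].T@(np.array(p)-P[:3,3])); return q[:2]/q[2]
E
python3 - <<'E'
from h import *
np.set_printoptions(precision=3,suppress=True)
for c in("top","side"):
    cv2.imwrite(f"pics/{c}0.png",bot.capture(c)); print(c,np.array(bot.calibration(c)["pose"])[:3,3])
    for q,z in(("kit",.066),("kit_lid_handle",.1),("work_pad",.009),("other_spool",.024),("kit_lid",.072),("monitor_right",.2)):
        for r in bot.silhouettes(c,q)[:2]:
            m=r["mask"].astype(np.uint8); print(q,round(r["conf"],2),r["pixel"],m.sum(),ray(c,r["pixel"],z), cv2.minAreaRect(cv2.findNonZero(m)) if m.any() else "")
s=bot.get_state();print(s)
E
```

```text
top [ 0.365 -0.104  1.005]
kit 0.92 [452.7, 272.9] 7838 [ 0.478 -0.359  0.066] ((455.0865783691406, 275.5272216796875), (121.69776916503906, 71.0421142578125), 26.211376190185547)
kit 0.32 [456.8, 271.8] 7367 [ 0.48  -0.367  0.066] ((455.7948303222656, 276.41619873046875), (121.52172088623047, 71.35684204101562), 24.943904876708984)
kit_lid_handle 0.64 [459.0, 270.5] 7132 [ 0.479 -0.362  0.1  ] ((456.0927734375, 276.55206298828125), (119.74083709716797, 69.18887329101562), 25.92490005493164)
work_pad 0.84 [287.9, 295.1] 1638 [ 0.439 -0.044  0.009] ((289.0, 296.5), (45.0, 44.0), 90.0)
other_spool 0.81 [185.8, 285.7] 286 [0.455 0.156 0.024] ((188.0, 286.0), (16.0, 20.0), 90.0)
kit_lid 0.94 [457.8, 272.7] 7186 [ 0.478 -0.367  0.072] ((456.0931701660156, 276.8369445800781), (119.49101257324219, 69.55111694335938), 25.924901962280273)
side [0.369 0.825 0.598]
kit 0.85 [356.2, 218.8] 4556 [ 0.481 -0.286  0.066] ((357.7734375, 217.15927124023438), (57.91029739379883, 102.76758575439453), 59.47029495239258)
kit_lid_handle 0.96 [355.8, 199.9] 2083 [ 0.484 -0.308  0.1  ] ((357.03271484375, 203
[... 225 characters left out ...]
39.98004150390625, 368.9992370605469), (19.06475830078125, 36.290985107421875), 2.2906100749969482)
kit_lid 0.19 [357.4, 218.3] 4572 [ 0.477 -0.276  0.072] ((357.3945007324219, 217.39854431152344), (57.41936111450195, 102.93667602539062), 59.82648468017578)
{'time_s': 0.7, 'joint_pos': array([ 1.139,  0.091,  1.231,  0.   ,  1.82 , -0.057]), 'dq': array([-0.   ,  0.002, -0.003, -0.002, -0.   ,  0.001]), 'tau': array([ -0.001, -44.604, -40.641,   0.07 ,   0.019,  -0.   ]), 'tcp_pos': array([0.22 , 0.558, 0.223]), 'eef_rot': array([0.585, 3.087, 0.   ]), 'ft_force': array([ 0.303, -0.11 ,  0.081]), 'moment': array([ 0.018, -0.06 , -0.04 ]), 'grasp_force': 0.0, 'grip_width': 1.0008700715713157}
```

View pics/top0.png

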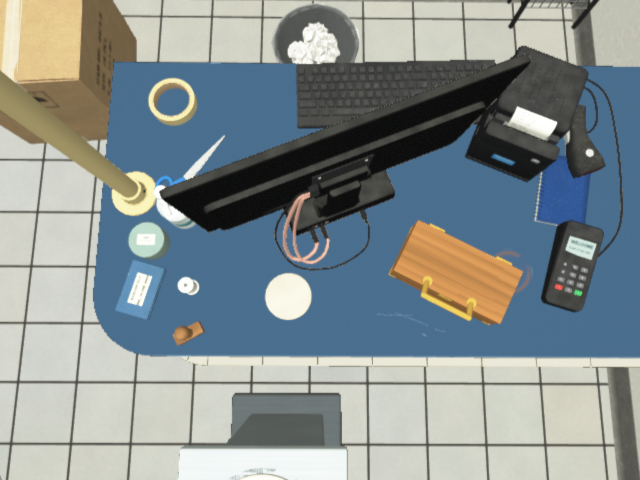

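View pics/side0.png

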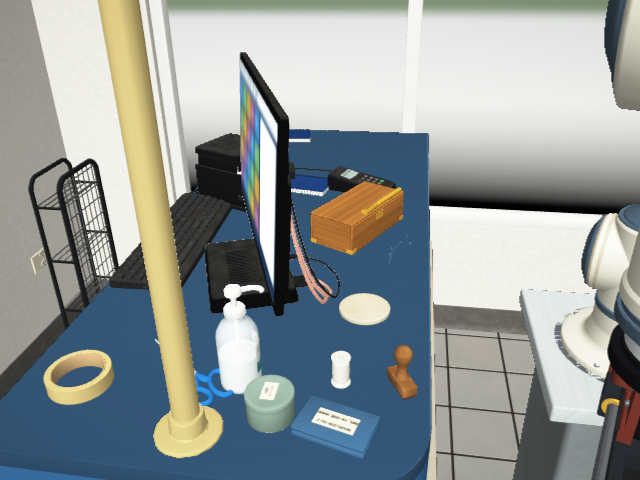

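Run:
```python
from h import *
np.set_printoptions(precision=4,suppress=True)
bot.capture("top")
m=bot.silhouettes("top","kit_lid")[0]["mask"].astype(np.uint8)
m=cv2.morphologyEx(m,cv2.MORPH_OPEN,np.ones((15,15)))
r=cv2.minAreaRect(cv2.findNonZero(m));print(r)
b=cv2.boxPoints(r);w=np.array([ray("top",p,.0725) for p in b]);print(b,w)
print([np.linalg.norm(w[i]-w[i-1]) for i in range(4)])
for p in [(417,222),(523,265),(498,323),(390,275)]: print("eye",ray("top",p,.0725))
for p in [(424,291),(469,309),(447,301)]: print("handle",ray("top",p,.1025))
for p in [(162,193),(205,230),(530,58),(460,130)]: print("mon top/bot",ray("top",p,.395),ray("top",p,.075))
p=bot.silhouettes("top","work_pad")[0]["mask"].astype(np.uint8); print("pad",ray("top",cv2.minEnclosingCircle(cv2.findNonZero(p))[0],.007))
```

```text
((458.40008544921875, 272.70001220703125), (120.30045318603516, 60.821044921875), 26.56505012512207)
[[391.0001 273.    ]
 [418.2001 218.6   ]
 [525.8    272.4   ]
 [498.6001 326.8   ]] [[ 0.4767 -0.2409  0.0725]
 [ 0.5823 -0.2956  0.0725]
 [ 0.4793 -0.4961  0.0725]
 [ 0.3777 -0.4383  0.0725]]
[np.float64(0.22078047180076016), np.float64(0.11885586851050199), np.float64(0.22538777269888724), np.float64(0.11683618768234509)]
eye [ 0.5755 -0.2931  0.0725]
eye [ 0.4933 -0.4918  0.0725]
eye [ 0.3847 -0.4376  0.0725]
eye [ 0.4729 -0.239   0.0725]
handle [ 0.4406 -0.2958  0.1025]
handle [ 0.4087 -0.3759  0.1025]
handle [ 0.4228 -0.3368  0.1025]
mon top/bot [0.5381 0.0946 0.395 ] [0.6291 0.1987 0.075 ]
mon top/bot [0.4907 0.038  0.395 ] [0.5567 0.1123 0.075 ]
mon top/bot [ 0.7296 -0.3868  0.395 ] [ 0.921  -0.5353  0.075 ]
mon top/bot [ 0.626  -0.2876  0.395 ] [ 0.763  -0.3841  0.075 ]
pad [ 0.4363 -0.0445  0.007 ]
```

>>> play_rows(increments=[{"slide":[0.3,-1,0.2],"turn":-0.0065},{"slide":[0.3,-1,0.2],"turn":-0.0065},{"slide":[0.3,-1,0.2],"turn":-0.0065},{"slide":[0.3,-1,0.2],"turn":-0.0065},{"slide":[0.3,-1,0.2],"turn":-0.0065},{"slide":[0.3,-1,0.2],"turn":-0.0065},{"slide":[0.3,-1,0.2],"turn":-0.0065},{"slide":[0.3,-1,0.2],"turn":-0.0065},{"slide":[0.3,-1,0.2],"turn":-0.0065},{"slide":[0.3,-1,0.2],"turn":-0.0065}], gripper=1)

```text
time_s: 1.68
tcp_pos: [0.2798, 0.3574, 0.2629]
eef_rot: [1.202, 2.902, 0.001]
ft_force: [0.9, -0.3, -0.3]
grip_width: 1.003
grasp_force: 0.0
```

>>> play_rows(increments=[{"slide":[0.3,-1,0],"turn":-0.0065},{"slide":[0.3,-1,0],"turn":-0.0065},{"slide":[0.3,-1,0],"turn":-0.0065},{"slide":[0.3,-1,0],"turn":-0.0065},{"slide":[0.3,-1,0],"turn":-0.0065},{"slide":[0.3,-1,0],"turn":-0.0065},{"slide":[0.3,-1,0],"turn":-0.0065},{"slide":[0.3,-1,0],"turn":-0.0065},{"slide":[0.3,-1,0],"turn":-0.0065},{"slide":[0.3,-1,0],"turn":-0.0065}])

```text
time_s: 2.52
tcp_pos: [0.3397, 0.1574, 0.2629]
eef_rot: [1.765, 2.598, 0.001]
ft_force: [-0.7, 0.5, -0.4]
grip_width: 0.998
grasp_force: 0.0
```

>>> play_rows(increments=[{"slide":[0.3,-1,0],"turn":-0.0065},{"slide":[0.3,-1,0],"turn":-0.0065},{"slide":[0.3,-1,0],"turn":-0.0065},{"slide":[0.3,-1,0],"turn":-0.0065},{"slide":[0.3,-1,0],"turn":-0.0065},{"slide":[0.3,-1,0],"turn":-0.0065},{"slide":[0.3,-1,0],"turn":-0.0065},{"slide":[0.3,-1,0],"turn":-0.0065},{"slide":[0.3,-1,0],"turn":-0.0065},{"slide":[0.3,-1,0],"turn":-0.0065}])

```text
time_s: 3.35
tcp_pos: [0.3998, -0.0427, 0.2629]
eef_rot: [2.256, 2.186, 0.001]
ft_force: [-0.0, 0.5, 0.0]
grip_width: 1.002
grasp_force: 0.0
```

>>> play_rows(increments=[{"slide":[0,-1,0],"turn":-0.0065},{"slide":[0,-1,0],"turn":-0.0065},{"slide":[0,-1,0],"turn":-0.0065},{"slide":[0,-1,0],"turn":-0.0065},{"slide":[0,-1,0],"turn":-0.0065},{"slide":[0,-1,0],"turn":-0.0065},{"slide":[0,-1,0],"turn":-0.0065},{"slide":[0,-1,0],"turn":-0.0065},{"slide":[0,-1,0],"turn":-0.0065},{"slide":[0,-1,0]}])

```text
invalid input
```

Run:
```python
from h import *
np.set_printoptions(precision=4,suppress=True)
s=bot.get_state();print(s["time_s"],s["tcp_pos"],s["eef_rot"],s["joint_pos"])
im=bot.capture("wrist");cv2.imwrite("pics/w1.png",im)
print(np.array(bot.calibration("wrist")["pose"]))
for q in("kit_lid_handle","kit_lid"):
    for r in bot.silhouettes("wrist",q)[:2]: print(q,r["conf"],r["pixel"],r["mask"].sum())
```

```text
3.35 [ 0.3998 -0.0427  0.2629] [2.2556 2.186  0.0007] [-0.1911 -0.4275  1.6205  0.0001  1.9479 -0.1597]
[[ 0.9993 -0.035  -0.0101  0.4028]
 [-0.0364 -0.9539 -0.298   0.0352]
 [ 0.0008  0.2982 -0.9545  0.4253]
 [ 0.      0.      0.      1.    ]]
kit_lid_handle 0.6 [395.4, 432.6] 4042
kit_lid 0.73 [396.3, 428.3] 3988
kit_lid 0.17 [387.2, 423.0] 6060
```

View pics/w1.png

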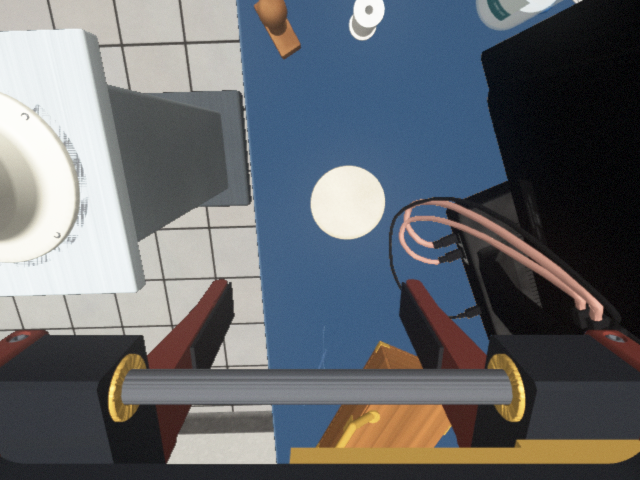

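>>> play_rows(increments=[{"slide":[0,-1,0],"turn":-0.006},{"slide":[0,-1,0],"turn":-0.006},{"slide":[0,-1,0],"turn":-0.006},{"slide":[0,-1,0],"turn":-0.006},{"slide":[0,-1,0],"turn":-0.006},{"slide":[0,-1,0],"turn":-0.006},{"slide":[0,-1,0],"turn":-0.006},{"slide":[0,-1,0],"turn":-0.006},{"slide":[0,-1,0],"turn":-0.006},{"slide":[0,-1,0],"turn":-0.005}])

```text
time_s: 4.33
tcp_pos: [0.3999, -0.2414, 0.263]
eef_rot: [2.618, 1.736, 0.001]
ft_force: [-0.4, -1.2, 1.0]
grip_width: 1.0
grasp_force: 0.0
```

>>> play_rows(increments=[{"slide":[0,-1,0],"turn":0},{"slide":[0,-1,0],"turn":0},{"slide":[0,-1,0],"turn":0},{"slide":[0,-1,0],"turn":0},{"slide":[0,0,0],"turn":0}])

```text
time_s: 4.75
tcp_pos: [0.3997, -0.323, 0.2619]
eef_rot: [-2.618, -1.735, 0.001]
ft_force: [1.0, 1.3, 0.0]
grip_width: 0.999
grasp_force: 0.0
```

Run:
```python
from h import *
np.set_printoptions(precision=4,suppress=True)
s=bot.get_state();print(s["time_s"],s["tcp_pos"],s["eef_rot"],s["joint_pos"])
cal=bot.calibration("wrist")
im=bot.capture("wrist");cv2.imwrite("pics/w2.png",im)
print(np.array(cal["pose"])); print(proj("wrist",[.41,-.336,.1025]))
for q in("kit_lid_handle","kit_lid"):
    for r in bot.silhouettes("wrist",q)[:2]: print(q,r["conf"],r["pixel"],r["mask"].sum())
```

```text
4.75 [ 0.3997 -0.323   0.2619] [-2.6184 -1.7348  0.0012] [-0.7455 -0.1277  1.3771 -0.0006  1.893  -0.3452]
[[ 0.9208 -0.3723 -0.1163  0.4313]
 [-0.3901 -0.8795 -0.2726 -0.2493]
 [-0.0008  0.2964 -0.9551  0.4251]
 [ 0.      0.      0.      1.    ]]
[331.5139 231.1294]
kit_lid_handle 0.64 [399.2, 207.5] 21118
kit_lid 0.94 [400.2, 206.0] 20966
```

View pics/w2.png

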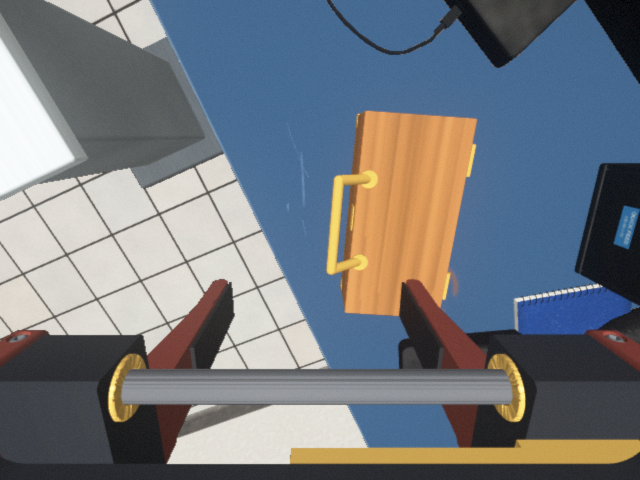

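Run:
```python
from h import *
np.set_printoptions(precision=4,suppress=True)
h1,h2=ray("wrist",(338,180),.1025),ray("wrist",(333,270),.1025)
d=h1-h2;hm=(h1+h2)/2;print("handle",h1,h2,hm,np.linalg.norm(d),np.degrees(np.arctan2(d[1],d[0]))-90)
c=[ray("wrist",p,.0725) for p in[(364,111),(476,118),(346,313)]]
print(c,np.linalg.norm(c[0]-c[1]),np.linalg.norm(c[0]-c[2]))
d=c[0]-c[2];yaw=np.arctan2(d[1],d[0])-np.pi/2;print("yaw",np.degrees(yaw)); print("centre",(c[1]+c[2])/2)
X=np.array([np.cos(yaw),np.sin(yaw),0]);print("handle-centre along x,y",np.dot(hm-(c[1]+c[2])/2,X),np.dot(hm-(c[1]+c[2])/2,[-X[1],X[0],0]))
s=bot.get_state()["eef_rot"];import scipy.spatial.transform as t;R=t.Rotation.from_rotvec(s).as_matrix();print(np.degrees(np.arctan2(R[1,1],R[0,1])))
```

```text
handle [ 0.4347 -0.2913  0.1025] [ 0.3962 -0.3738  0.1025] [ 0.4155 -0.3325  0.1025] 0.09101864453543583 -24.99414258484734
[array([ 0.4829, -0.2435,  0.0725]), array([ 0.5813, -0.292 ,  0.0725]), array([ 0.3868, -0.4411,  0.0725])] 0.10972903057202694 0.21969249163151772
yaw -25.945881437771252
centre [ 0.484  -0.3665  0.0725]
handle-centre along x,y -0.07656302166346679 0.0005826384356279225
-22.842037794422136
```

>>> play_rows(increments=[{"slide":[0.4,-0.24,-0.6],"turn":-0.004},{"slide":[0.4,-0.24,-1],"turn":-0.0035},{"slide":[0,0,-1],"turn":0},{"slide":[0,0,-1],"turn":0},{"slide":[0,0,-1],"turn":0},{"slide":[0,0,-1],"turn":0},{"slide":[0,0,-1],"turn":0},{"slide":[0,0,-1],"turn":0},{"slide":[0,0,-1],"turn":0},{"slide":[0,0,0],"turn":0}])

```text
time_s: 5.73
tcp_pos: [0.4144, -0.3283, 0.0864]
eef_rot: [-2.651, -1.673, 0.002]
ft_force: [-0.8, 1.4, -0.7]
grip_width: 0.998
grasp_force: 0.0
```

>>> play_rows(increments=[{"slide":[0,0,0],"turn":0},{"slide":[0,0,0],"turn":0},{"slide":[0,0,0],"turn":0},{"slide":[0,0,0],"turn":0},{"slide":[0,0,0],"turn":0},{"slide":[0,0,0],"turn":0},{"slide":[0,0,0],"turn":0},{"slide":[0,0,0],"turn":0}], gripper=-1)

```text
time_s: 6.4
tcp_pos: [0.4157, -0.3313, 0.0908]
eef_rot: [2.659, 1.674, 0.0]
ft_force: [0.1, 1.2, 0.0]
grip_width: 0.437
grasp_force: 0.0
```

>>> play_rows(increments=[{"slide":[0,0,0],"turn":0},{"slide":[0,0,0],"turn":0},{"slide":[0,0,0],"turn":0},{"slide":[0,0,0],"turn":0},{"slide":[0,0,0],"turn":0},{"slide":[0,0,0],"turn":0},{"slide":[0,0,0],"turn":0}])

```text
time_s: 6.98
tcp_pos: [0.4154, -0.3312, 0.0905]
eef_rot: [-2.658, -1.673, 0.0]
ft_force: [-1.8, 0.3, 0.2]
grip_width: 0.107
grasp_force: 30.0
```

Run:
```python
import numpy as np
# slides per row relative to previous, total theta 0->1.83, X axis
X=np.array([.9026,-.4305]);N=28
a0=np.arctan2(36,132);r=.1368
th=1.83*np.arange(N+1)/N
h=np.array([[*( -r*np.cos(a0+t)*X), r*np.sin(a0+t)] for t in th])
d=np.diff(h,axis=0)/.02
for i,x in enumerate(d): print(i,np.round(x,2).tolist(),np.round(th[i+1],2))
```

```text
0 [0.12, -0.06, 0.43] 0.07
1 [0.14, -0.07, 0.42] 0.13
2 [0.17, -0.08, 0.41] 0.2
3 [0.19, -0.09, 0.39] 0.26
4 [0.21, -0.1, 0.38] 0.33
5 [0.24, -0.11, 0.36] 0.39
6 [0.26, -0.12, 0.34] 0.46
7 [0.28, -0.13, 0.33] 0.52
8 [0.3, -0.14, 0.3] 0.59
9 [0.31, -0.15, 0.28] 0.65
10 [0.33, -0.16, 0.26] 0.72
11 [0.34, -0.16, 0.23] 0.78
12 [0.36, -0.17, 0.21] 0.85
13 [0.37, -0.18, 0.18] 0.92
14 [0.38, -0.18, 0.16] 0.98
15 [0.39, -0.18, 0.13] 1.05
16 [0.39, -0.19, 0.1] 1.11
17 [0.4, -0.19, 0.07] 1.18
18 [0.4, -0.19, 0.04] 1.24
19 [0.4, -0.19, 0.01] 1.31
20 [0.4, -0.19, -0.02] 1.37
21 [0.4, -0.19, -0.04] 1.44
22 [0.4, -0.19, -0.07] 1.5
23 [0.39, -0.19, -0.1] 1.57
24 [0.39, -0.18, -0.13] 1.63
25 [0.38, -0.18, -0.16] 1.7
26 [0.37, -0.18, -0.19] 1.76
27 [0.36, -0.17, -0.21] 1.83
```

Gripped on the bar (0.107 × 88 ≈ 9.4 mm). Carry it round.

>>> play_rows(increments=[{"slide":[0.12,-0.06,0.43],"turn":0},{"slide":[0.14,-0.07,0.42],"turn":0},{"slide":[0.17,-0.08,0.41],"turn":0},{"slide":[0.19,-0.09,0.39],"turn":0},{"slide":[0.21,-0.1,0.38],"turn":0},{"slide":[0.24,-0.11,0.36],"turn":0},{"slide":[0.26,-0.12,0.34],"turn":0},{"slide":[0.28,-0.13,0.33],"turn":0},{"slide":[0.3,-0.14,0.3],"turn":0},{"slide":[0.31,-0.15,0.28],"turn":0}])

```text
time_s: 7.82
tcp_pos: [0.4594, -0.3533, 0.1662]
eef_rot: [2.659, 1.671, -0.004]
ft_force: [-9.6, -1.1, 5.0]
grip_width: 0.104
grasp_force: 30.0
```

>>> play_rows(increments=[{"slide":[0.33,-0.16,0.26],"turn":0},{"slide":[0.34,-0.16,0.23],"turn":0},{"slide":[0.36,-0.17,0.21],"turn":0},{"slide":[0.37,-0.18,0.18],"turn":0},{"slide":[0.38,-0.18,0.16],"turn":0},{"slide":[0.39,-0.18,0.13],"turn":0},{"slide":[0.39,-0.19,0.1],"turn":0},{"slide":[0.4,-0.19,0.07],"turn":0},{"slide":[0.4,-0.19,0.04],"turn":0}])

```text
time_s: 8.57
tcp_pos: [0.5276, -0.3864, 0.1938]
eef_rot: [2.656, 1.669, -0.002]
ft_force: [-4.6, -4.1, 4.1]
grip_width: 0.1
grasp_force: 30.0
```

>>> play_rows(increments=[{"slide":[0.4,-0.19,0.01],"turn":0},{"slide":[0.4,-0.19,-0.02],"turn":0},{"slide":[0.4,-0.19,-0.04],"turn":0},{"slide":[0.4,-0.19,-0.07],"turn":0},{"slide":[0.39,-0.19,-0.1],"turn":0},{"slide":[0.39,-0.18,-0.13],"turn":0},{"slide":[0.38,-0.18,-0.16],"turn":0},{"slide":[0.37,-0.18,-0.19],"turn":0},{"slide":[0.36,-0.17,-0.21],"turn":0},{"slide":[0,0,0],"turn":0}])

```text
time_s: 9.4
tcp_pos: [0.5985, -0.4204, 0.1738]
eef_rot: [2.655, 1.668, -0.0]
ft_force: [-2.2, -7.1, 0.4]
grip_width: 0.109
grasp_force: 30.1
```

Run:
```python
from h import *
cv2.imwrite("pics/t3.png",bot.capture("top")); print(bot.get_state()["ft_force"])
```

```text
[-2.16585681 -6.19837684 -0.35688006]
```

View pics/t3.png

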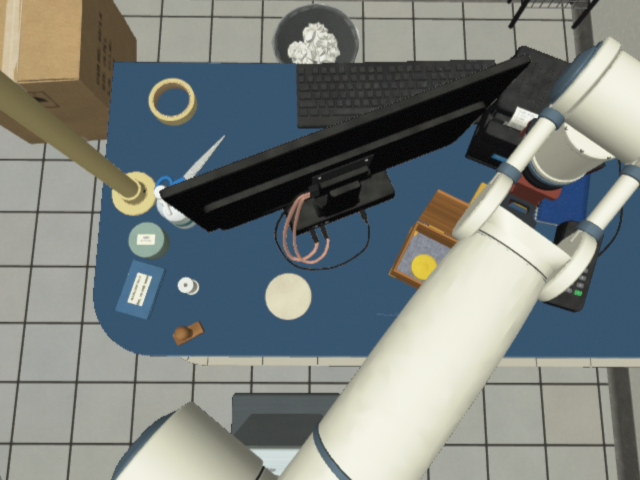

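>>> play_rows(increments=[{"slide":[0,0,0],"turn":0},{"slide":[0,0,0],"turn":0},{"slide":[0,0,0],"turn":0},{"slide":[0,0,0],"turn":0},{"slide":[0,0,0],"turn":0},{"slide":[0,0,0.5],"turn":0},{"slide":[0,0,1],"turn":0},{"slide":[0,0,1],"turn":0},{"slide":[0,0,1],"turn":0},{"slide":[0,0,1],"turn":0}], gripper=-0.3)

```text
time_s: 10.28
tcp_pos: [0.5969, -0.4171, 0.2649]
eef_rot: [2.658, 1.674, 0.001]
ft_force: [-0.0, -0.6, 1.0]
grip_width: 0.344
grasp_force: 0.0
```

>>> play_rows(increments=[{"slide":[-0.9,0.4,0.3],"turn":0},{"slide":[-0.9,0.4,0],"turn":0},{"slide":[-0.9,0.4,0],"turn":0},{"slide":[-0.9,0.4,0],"turn":0.0195},{"slide":[-0.9,0,0],"turn":0.0195},{"slide":[-0.9,-0.3,0],"turn":0.0195},{"slide":[-0.9,-0.3,0],"turn":0.0195},{"slide":[-0.4,-0.3,0],"turn":0.0195},{"slide":[0,-0.1,0],"turn":0.0195},{"slide":[0,0,0],"turn":0.0195}], gripper=0.2)

```text
time_s: 11.12
tcp_pos: [0.4623, -0.4059, 0.2703]
eef_rot: [1.715, 2.631, -0.0]
ft_force: [-0.2, 0.1, -0.7]
grip_width: 0.603
grasp_force: 0.0
```

>>> play_rows(increments=[{"slide":[0,0,0],"turn":0.0195},{"slide":[0,0,0],"turn":0.0195},{"slide":[0,0,0],"turn":0.0195},{"slide":[0,0,0],"turn":0.0195},{"slide":[0,0,0],"turn":0.0195},{"slide":[0,0,0],"turn":0.0155},{"slide":[0,0,0],"turn":0},{"slide":[0,0,0],"turn":0}])

```text
time_s: 11.78
tcp_pos: [0.4631, -0.4053, 0.2697]
eef_rot: [0.705, 3.061, -0.001]
ft_force: [0.9, 0.3, -0.2]
grip_width: 0.599
grasp_force: 0.0
```

Run:
```python
from h import *
np.set_printoptions(precision=4,suppress=True)
s=bot.get_state();print(s["time_s"],s["tcp_pos"],s["eef_rot"],s["joint_pos"])
im=bot.capture("wrist");cv2.imwrite("pics/w4.png",im)
print(proj("wrist",[.4625,-.4116,.06]))
for q in("kit_spool","kit_lid"):
    for r in bot.silhouettes("wrist",q)[:2]: print(q,r["conf"],r["pixel"],r["mask"].sum(),cv2.boundingRect(r["mask"].astype(np.uint8)),ray("wrist",r["pixel"],.06))
```

```text
11.7833 [ 0.4631 -0.4053  0.2697] [ 0.7054  3.0605 -0.0006] [-0.7743  0.1484  1.0852  0.0001  1.9071 -1.892 ]
[312.2741 213.6803]
kit_spool 0.79 [307.2, 204.7] 717 (295, 188, 28, 33) [ 0.4508 -0.4121  0.06  ]
kit_lid 0.57 [343.1, 301.9] 14263 (255, 262, 226, 107) [ 0.5767 -0.4261  0.06  ]
```

View pics/w4.png

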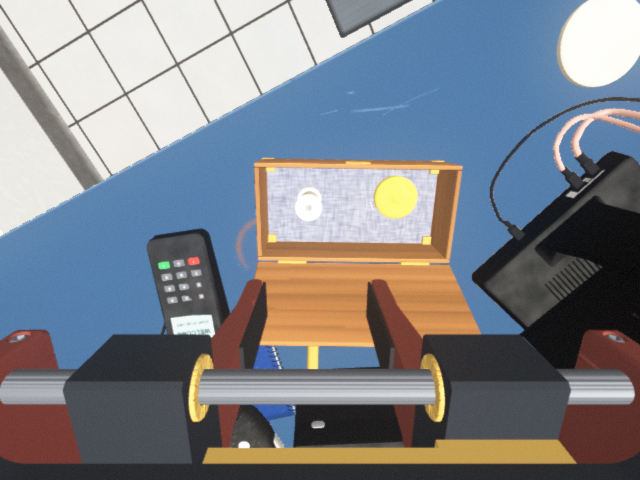

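>>> play_rows(increments=[{"slide":[-0.22,-0.2,-1],"turn":0.001},{"slide":[-0.21,-0.18,-1],"turn":0},{"slide":[0,0,-1],"turn":0},{"slide":[0,0,-1],"turn":0},{"slide":[0,0,-1],"turn":0},{"slide":[0,0,-1],"turn":0},{"slide":[0,0,-1],"turn":0},{"slide":[0,0,-1],"turn":0},{"slide":[0,0,0],"turn":0}])

```text
time_s: 12.68
tcp_pos: [0.4528, -0.4114, 0.1037]
eef_rot: [-0.692, -3.058, -0.007]
ft_force: [-0.5, -0.6, -0.6]
grip_width: 0.602
grasp_force: 0.0
```

Run:
```python
from h import *
np.set_printoptions(precision=4,suppress=True)
s=bot.get_state();print(s["time_s"],s["tcp_pos"])
im=bot.capture("wrist");cv2.imwrite("pics/w5.png",im)
print(proj("wrist",[.4545,-.413,.06]))
for r in bot.silhouettes("wrist","kit_spool")[:2]: print(r["conf"],r["pixel"],r["mask"].sum(),cv2.boundingRect(r["mask"].astype(np.uint8)),ray("wrist",r["pixel"],.06))
```

```text
12.6833 [ 0.4528 -0.4114  0.1037]
[317.9828 267.7501]
0.78 [316.8, 260.0] 2169 (296, 229, 45, 62) [ 0.4509 -0.4126  0.06  ]
```

View pics/w5.png

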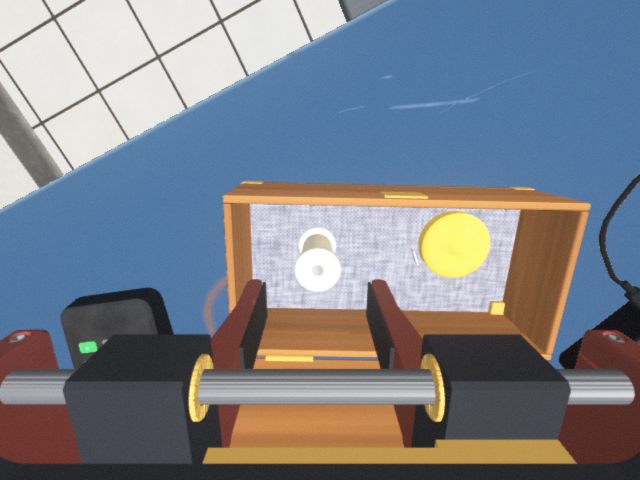

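>>> play_rows(increments=[{"slide":[0.05,0,-1],"turn":0},{"slide":[0,0,-1],"turn":0},{"slide":[0,0,-1],"turn":0},{"slide":[0,0,-0.8],"turn":0},{"slide":[0,0,0],"turn":0},{"slide":[0,0,0],"turn":0}])

```text
time_s: 13.28
tcp_pos: [0.4557, -0.4133, 0.034]
eef_rot: [0.692, 3.064, -0.0]
ft_force: [-0.1, -0.3, 0.1]
grip_width: 0.6
grasp_force: 0.0
```

>>> play_rows(increments=[{"slide":[0,0,0],"turn":0},{"slide":[0,0,0],"turn":0},{"slide":[0,0,0],"turn":0},{"slide":[0,0,0],"turn":0},{"slide":[0,0,0],"turn":0},{"slide":[0,0,0],"turn":0},{"slide":[0,0,0],"turn":0},{"slide":[0,0,0],"turn":0}], gripper=-1)

```text
time_s: 13.95
tcp_pos: [0.456, -0.4135, 0.0341]
eef_rot: [0.691, 3.063, -0.002]
ft_force: [0.1, 0.8, 5.6]
grip_width: 0.329
grasp_force: 29.9
```

>>> play_rows(increments=[{"slide":[0,0,0.5],"turn":0},{"slide":[0,0,1],"turn":0},{"slide":[0,0,1],"turn":0},{"slide":[0,0,1],"turn":0},{"slide":[0,0,1],"turn":0},{"slide":[0,0,1],"turn":0},{"slide":[0,0,0.5],"turn":0},{"slide":[0,0,0],"turn":0},{"slide":[0,0,0],"turn":0}])

```text
time_s: 14.7
tcp_pos: [0.4555, -0.4131, 0.1527]
eef_rot: [0.692, 3.064, -0.0]
ft_force: [1.7, 0.2, -1.4]
grip_width: 0.328
grasp_force: 29.8
```

>>> play_rows(increments=[{"slide":[-0.05,0.5,0],"turn":0.004},{"slide":[-0.05,1,0],"turn":0.008},{"slide":[-0.05,1,0],"turn":0.008},{"slide":[-0.05,1,0],"turn":0.008},{"slide":[-0.05,1,0],"turn":0.008},{"slide":[-0.05,1,0],"turn":0.008},{"slide":[-0.05,1,0],"turn":0.008},{"slide":[-0.05,1,0],"turn":0.008},{"slide":[-0.05,1,0],"turn":0.008},{"slide":[-0.05,1,0],"turn":0.008}])

```text
time_s: 15.53
tcp_pos: [0.4444, -0.221, 0.1507]
eef_rot: [0.059, -3.138, -0.003]
ft_force: [-0.3, -0.6, -0.1]
grip_width: 0.336
grasp_force: 29.8
```

>>> play_rows(increments=[{"slide":[-0.05,1,0],"turn":0.007},{"slide":[-0.05,1,0],"turn":0},{"slide":[-0.05,1,0],"turn":0},{"slide":[-0.05,1,0],"turn":0},{"slide":[-0.05,1,0],"turn":0},{"slide":[-0.05,1,0],"turn":0},{"slide":[-0.05,1,0],"turn":0},{"slide":[-0.05,0.8,0],"turn":0},{"slide":[0,0.5,0],"turn":0},{"slide":[0,0,0],"turn":0}])

```text
time_s: 16.37
tcp_pos: [0.4367, -0.0552, 0.1515]
eef_rot: [0.127, -3.137, -0.002]
ft_force: [-0.1, 0.7, 0.3]
grip_width: 0.334
grasp_force: 29.8
```

Run:
```python
from h import *
np.set_printoptions(precision=4,suppress=True)
s=bot.get_state();print(s["time_s"],s["tcp_pos"],s["grip_width"])
P=np.array([[0.9993,-0.035,-0.0101,0.4028],[-0.0364,-0.9539,-0.298,0.0352],[0.0008,0.2982,-0.9545,0.4253],[0,0,0,1]])
print("w1 pad",ray("",(348,202.5),.009,{"K":bot.calibration("wrist")["K"],"pose":P}))
im=bot.capture("wrist");cv2.imwrite("pics/w6.png",im)
for q in("work_pad","kit_spool"):
  for r in bot.silhouettes("wrist",q)[:1]: print(q,r["conf"],r["pixel"],r["mask"].sum(),cv2.boundingRect(r["mask"].astype(np.uint8)),ray("wrist",r["pixel"],.009),ray("wrist",cv2.minEnclosingCircle(cv2.findNonZero(r["mask"].astype(np.uint8)))[0],.009))
```

```text
16.3667 [ 0.4367 -0.0552  0.1515] 0.334369550411187
w1 pad [ 0.4393 -0.0459  0.009 ]
work_pad 0.96 [331.1, 222.8] 6554 (281, 181, 98, 94) [ 0.4309 -0.0452  0.009 ] [ 0.4366 -0.0464  0.009 ]
kit_spool 0.7 [316.7, 302.1] 4817 (285, 251, 64, 97) [ 0.5133 -0.0526  0.009 ] [ 0.5099 -0.0531  0.009 ]
```

View pics/w6.png

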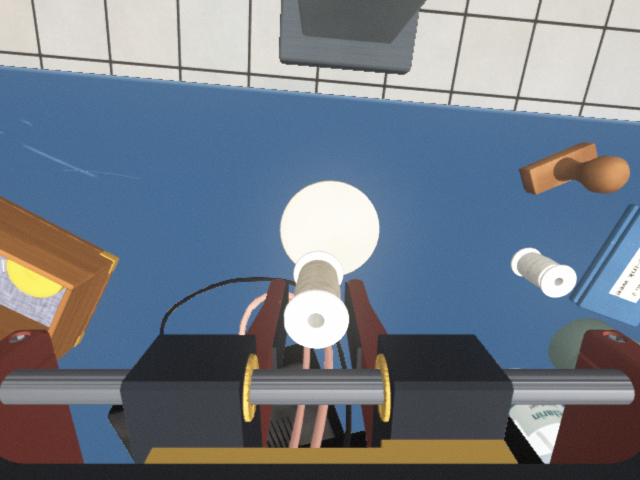

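>>> play_rows(increments=[{"slide":[0.05,0.25,-0.5],"turn":0},{"slide":[0.05,0.22,-1],"turn":0},{"slide":[0,0,-1],"turn":0},{"slide":[0,0,-1],"turn":0},{"slide":[0,0,-1],"turn":0},{"slide":[0,0,-0.5],"turn":0},{"slide":[0,0,-0.4],"turn":0},{"slide":[0,0,-0.2],"turn":0},{"slide":[0,0,0],"turn":0},{"slide":[0,0,0],"turn":0}])

```text
time_s: 17.35
tcp_pos: [0.4399, -0.0478, 0.0416]
eef_rot: [-0.121, 3.138, -0.0]
ft_force: [0.4, -0.2, -0.3]
grip_width: 0.334
grasp_force: 29.8
```

>>> play_rows(increments=[{"slide":[0,0.08,-0.06],"turn":0},{"slide":[0,0,-0.06],"turn":0},{"slide":[0,0,-0.04],"turn":0},{"slide":[0,0,0],"turn":0},{"slide":[0,0,0],"turn":0}])

```text
time_s: 17.77
tcp_pos: [0.4397, -0.046, 0.038]
eef_rot: [-0.122, 3.138, -0.0]
ft_force: [0.6, 0.1, -0.2]
grip_width: 0.332
grasp_force: 29.8
```

>>> play_rows(increments=[{"slide":[0,0,-0.04],"turn":0},{"slide":[0,0,-0.03],"turn":0},{"slide":[0,0,0],"turn":0},{"slide":[0,0,0],"turn":0}])

```text
time_s: 18.1
tcp_pos: [0.4401, -0.046, 0.0379]
eef_rot: [-0.122, 3.137, -0.0]
ft_force: [-1.8, 1.5, 8.7]
grip_width: 0.334
grasp_force: 29.9
```

Contact (8.7 N). Release and rise.

>>> play_rows(increments=[{"slide":[0,0,0.03],"turn":0},{"slide":[0,0,0],"turn":0},{"slide":[0,0,0],"turn":0},{"slide":[0,0,0],"turn":0},{"slide":[0,0,0],"turn":0},{"slide":[0,0,0],"turn":0},{"slide":[0,0,0],"turn":0}], gripper=0.2)

```text
time_s: 18.68
tcp_pos: [0.4393, -0.046, 0.0367]
eef_rot: [0.122, -3.139, -0.0]
ft_force: [0.2, -0.2, 0.3]
grip_width: 0.597
grasp_force: 0.0
```

>>> play_rows(increments=[{"slide":[0,0,0.5],"turn":0},{"slide":[0,0,1],"turn":0},{"slide":[0,0,1],"turn":0},{"slide":[0,0,1],"turn":0},{"slide":[0,0,1],"turn":0},{"slide":[0,0,1],"turn":0},{"slide":[0,0,0.5],"turn":0},{"slide":[0,0,0],"turn":0},{"slide":[0,0,0],"turn":0}])

```text
time_s: 19.43
tcp_pos: [0.4397, -0.0461, 0.1571]
eef_rot: [-0.122, 3.138, -0.0]
ft_force: [-0.2, 0.0, 0.2]
grip_width: 0.6
grasp_force: 0.0
```

Run:
```python
from h import *
np.set_printoptions(precision=4,suppress=True)
s=bot.get_state();print(s["time_s"],s["tcp_pos"],s["grip_width"],s["ft_force"])
im=bot.capture("wrist");cv2.imwrite("pics/w7.png",im)
print(proj("wrist",[.438,-.0455,.064]),proj("wrist",[.438,-.0455,.009]))
```

```text
19.4333 [ 0.4397 -0.0461  0.1571] 0.5995396739943079 [-0.1687  0.0318  0.1755]
[318.9504 243.7928] [318.4026 225.9618]
```

View pics/w7.png

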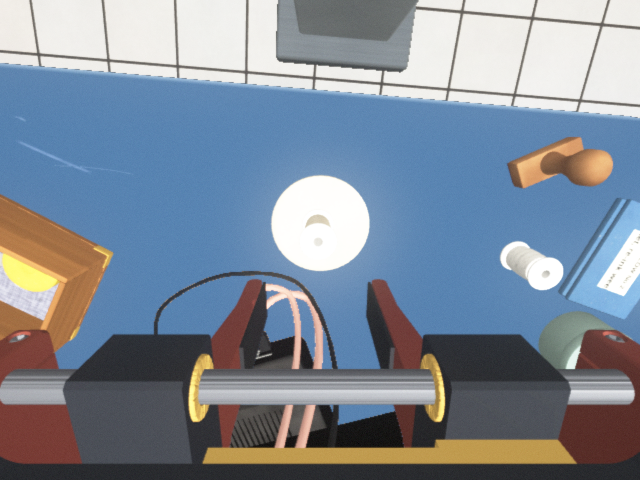

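The spool stands upright: its top is at (318,241) against (319,244) expected. The pad's centre is at (320,223), and the tape and the other spool haven't moved.

```bash
python3 -c "
from rig import bot
print(bot.job_done())"
```

```text
the job is handed in; nothing more can be done
None
```

I handed the job in at about 19.5 s of the 64 s allowed: the lid was swung open and let go, and the spool stands upright near the middle of the felt pad. The tape measure and other spool weren't touched; I last saw the lid open just before the grasp, and no verdict came back.

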